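# Hook a stuck ring token out of the dice tower

### The arm

A 6-joint arm with a two-finger parallel gripper is mounted at the origin on the work surface. World frame = base frame: x ahead of the robot, y to its left, z up, the work surface at z = 0. Lengths are in m, angles in rad, forces in N, time in s.
With the tool pointing down it reaches from about 0.35 to 0.975 m from the base axis. Payload 4.9 kg.
Tool frame: the origin (TCP) lies on the mounting face of the last link; the fingertips stand 173 mm ahead of it and the grasp point (between the pads) lies ctrl.pinch_z ahead of it (ctrl.pinch_z is the distance from the TCP to the grasp point, in m); z points along the fingers, y is the line along which they close (so a half turn about z gives the same grasp; the last joint's range is limited). The gripper opens to 85 mm and grips with 20 to 120 N. Pads are 22 mm wide; open, the fingers measure 114 mm over their backs; the gripper's body (76 mm by 85 mm) begins 54 mm behind the grasp point. The pads swing forward as they close: fully open they stand 13 mm farther back than shut.
Start: joints at [-0.119, 0.053, 1.613, -0, 1.476, -0.119], TCP at [0.625, 0, 0.405] pointing down, gripper open.
Joint ranges: [-3.01, 3.01], [-1.01, 2.22], [0.06, 2.58], [-1.02, 4.17], [0.09, 2.62], [-3.14, 3.14]. Speed limits (rad/s): [2.57, 2.57, 3.14, 3.14, 3.14, 3.14].

### API

Orientations are given as a rotation vector (axis times angle).
In Python, from station import telemetry, eyes, ctrl gives the robot as it stands.
- The arm moves only by the tool apply_moves, never from a script. Its argument "plan" is a list of rows, each a list of 5 numbers: the finger opening in m, from 0 to 0.0854, then the shift along the tool's x, y, z in m, then the turn about the tool's z in rad. In form: [[jaw, x, y, z, roll], ...]. A call has 1 to 12 rows; each row is the pose to reach, as a shift and turn from the pose commanded when the call began, along the tool's axes at that moment; what a row does not reach only later rows make up. A row lasts 1/12 s, in which the tool goes at most 41.7 mm and 7.16 degrees, less where a joint would pass 70% of its speed; a pose out of reach is approached as far as the arm can. A call with a gripper value outside its range is refused whole. The fingers move at their own pace and stop on an object; "newtons" is the grip in N (left out, the last holds). Time passes only in rows, so rows that repeat a pose let the fingers close. It gives the time, the measured TCP pose, the force, the opening and the grip force at its end, in the units of the state.
- telemetry.get_obs(): the state, without advancing time (a new reading comes with each control period).
- eyes.get_image(name): name is "scene" or "side" or "wrist"; returns a dict with "img" (384x512x3 uint8, blue, green, red), "range_z" (384x512 float32, m along the optical axis (not along the pixel's ray), 0 where there is no reading), "K" (3x3 intrinsics, pixels), "dist_coeffs" ([k1, k2, p1, p2, k3] as OpenCV has them; the pictures are not rectified), "pose" (4x4, takes a point from camera to world coordinates); the wrist camera has in their place "hand_eye" (4x4, takes a point from camera to tool coordinates, whose origin is the TCP and whose axes are the flange's). Camera axes: x right, y down, z forward; pixel columns grow to the right and rows downward; lengths in m; the calibration is good to about 2 mm. A picture is of the moment at which its call begins: read the wrist's pose just before it.
- ctrl.finish_job(): hands the job in; it is judged then, once.
Trained networks look in a picture, given as the dict that the camera call returned (one of the last four; its "shot" number tells which), for a name from the list of things; names that differ only in an ending like _2 or _b are one class to them, and where a whole thing is asked for, a point or a joint stands for the part that bears it (a point fixed in the world has none). Each returns a list of dicts, best first, with "confidence" (0 to 1); they miss things now and then, are a little off and sometimes report something else, mostly with a low value. They report only what shows in the picture. A call takes as long as a camera call. They do not tell look-alikes from the thing itself.
- eyes.search_frame(thing, picture): "box" ([left, top, right, bottom] in pixels, round what is visible of it).
- eyes.outline_of(thing, picture): "region" (384x512 bool, what is visible of it) and "box" ([left, top, right, bottom] in pixels, round what is visible of it).
- eyes.tip_of(thing, picture): "point" ([column, row] in pixels: a listed point, or the origin of a listed thing).
The state is a dict: "t": time; "q": joint angles; "dq": joint speeds; "effort": joint torques, N m; "tool_pos": TCP position; "tool_rot": TCP orientation; "contact_force": force on the tool from outside, world axes, zero at the start; "wrist_torque": the same for the moment, N m; "opening": finger opening in m; "grip_force": force on a finger pad.
Only numpy, scipy, OpenCV 4.12 (cv2) and the standard library are available. Lean on these libraries where they do the work, as an engineer would, in place of code of your own. Each camera call takes 0.05 s, during which the arm holds its last target. There are 200 camera calls.

### The job

A blue ring token is stuck behind the sprung flap in the covered chute of the grey dice tower. Take the telescopic hooked pick from the steel stand, reach into the chute, hook the token by its hole and drag it right out of the chute onto the tower's tray, touching the token only with the pick and using the lightest touch: never lean on the tower with the pick. Then hang the pick back on its stand, let go, and leave the other things on the shelf where they are.

Things in the scene. Friction and masses are not known exactly. Their poses are not given: they have to be found in the camera images.
- tower: Grey dice tower, fixed. Origin on the shelf under the middle of the chute mouth; +x points into the chute (away from the robot, yaw within 0.3 rad), z up. Floor plate 4 mm thick, x -90 to 155 mm, 110 wide. At x < 0 it is an open tray: side walls 16 mm high, front lip 8 mm high above the shelf. Shaft 90 x 90 mm, 150 high, x 68 to 158. Leave it unstrained: 10 N from the pick is too much.
- mouth (a point): Middle of the chute mouth, on the floor plate's top face (4 mm above the shelf); axes as tower. From here the chute runs 68 mm along +x to its closed end; inside it is 36 mm wide (y = +-18) and 28 mm high, under a clear 3 mm lid.
- flap_pin (a point): Hinge of the red sprung flap (22 mm high, 24 long) on the +y chute wall, 30 mm inside the mouth. The flap leans in towards the mouth; its free end rests about 9 mm inside the mouth and leaves the channel open from y = -18 to about +3 mm (tower axes). It swings aside to +y: a token dragged out must push past it, which takes roughly 2 to 6 N of pull.
- token: The stuck token: blue plastic ring lying flat, 30 mm outside, hole 16 mm, 6 mm thick, about 12 g. Origin at the centre of its underside. It starts on the chute floor, its centre 38 to 48 mm inside the mouth. Its yaw means nothing.
- token_center (a point): Centre of the blue ring token (centre of its hole, half-way up its 6 mm thickness).
- pick: Telescopic hooked pick, about 130 g, hanging upright in the stand. Origin on the shank axis at the flange's underside; z up along the handle; +x is the way the hook's toe points. Orange handle 22 mm along x, 16 along y (grasp across y), z 4 to 56 mm. Flange 46 mm along y, x -13 to 22, z 0 to 4. Below it a 10 mm tube down to z = -30.
- pick_grip (a point): Middle of the pick's handle, on its axis, 32 mm above the underside of the flange (157 mm above the shelf when hung); axes as pick.
- tube_end (a point): Lower end of the pick's tube. A stiff sliding 5 mm rod comes out: a toe 75 mm long along +x, its end turned down as a tip (axis at x = 75, y = 0). The tip's lower end is 15 + E mm below this point; the draw E, 0 to 50 mm, differs each time, is NOT given by any pose and must be felt or seen. Toe underside 8.5, top 13.5 mm above the tip's end. The rod slips at about 30 N.
- stand: Steel spring clip stand, fixed; origin under the centre of its 90 x 80 mm base. Two level rails along its x, tops 125 mm above the shelf, x +-28, with a 21 mm gap (y +-10.5), outside at y +-33. The pick's flange lies across both rails, toe along the stand's +x; tube and toe pass between the rails, open above, front and back: the pick lifts straight out and drops straight back.
- stand_seat (a point): Point half-way between the rails at the height of their upper faces (125 mm above the shelf): where the pick's origin lies when it is hung up.
- blocks: Tower of pale wooden blocks, 75 x 75 mm and 120 mm high, loose (bystander). Origin at the centre of its underside.
- dish: Orange ceramic dish, 100 mm across, 28 mm high, loose (bystander). Origin at the centre of its underside.
- bowl: Glass bowl of blue tokens, 92 mm across, 45 mm high, loose (bystander). Origin at the centre of its underside.
Things that resemble listed ones, but are neither listed nor needed, are in the scene too. What is shaped like the stand but black, red or turquoise is not meant.

How it is judged:
By the outcome, as a careful person would: the job done as asked, in the order asked, and still so for the second after the job is handed in, with the robot touching nothing.
It also fails if it takes over 67 s, if anything falls off the work surface, if the arm or the gripper's body presses on something with over 40 N, if the wrist force passes 120 N, or if a joint passes its speed limit or range.

## Working session

There is one attempt and no reset: what is moved stays moved. The work goes in short steps, Python scripts to look and compute and a tool call to move; the robot and the scene stay as the last step left them, time stands still between calls to the robot, and variables do not carry over. Pictures are saved under pics/ and viewed, at most 10 in all, crops included, and the job is handed in when it is done.

Besides the shell and the picture viewer there is one more tool, called after ">>>" as a command line: name --pt "numbers of a row" for each row, then --argument value for the rest. apply_moves: Moves the arm, as the interface text tells. Its arguments: {"type":"object","properties":{"plan":{"type":"array","items":{"type":"array","items":{"type":"number"}}},"newtons":{"type":"number"}},"required":["plan"]}

```bash
mkdir -p pics; ls
cat > h.py <<'E'
import numpy as np, cv2
from scipy.spatial.transform import Rotation as R
from station import telemetry, eyes, ctrl
def T():
    o=telemetry.get_obs(); M=np.eye(4); M[:3,:3]=R.from_rotvec(o["tool_rot"]).as_matrix(); M[:3,3]=o["tool_pos"]; return M
def shot(n):
    M=T(); p=eyes.get_image(n); p["W"]=p["pose"] if "pose" in p else M@p["hand_eye"]; return p
def ray(p,uv):
    u=cv2.undistortPoints(np.array([[uv]],float),p["K"],np.array(p["dist_coeffs"],float))[0,0]
    return p["W"][:3,3], p["W"][:3,:3]@np.array([u[0],u[1],1])
def atz(p,uv,z):
    o,d=ray(p,uv); return o+d*(z-o[2])/d[2]
def dep(p,uv):
    o,d=ray(p,uv); return o+d*p["range_z"][int(round(uv[1])),int(round(uv[0]))]
def proj(p,X):
    C=np.linalg.inv(p["W"]); r=cv2.Rodrigues(C[:3,:3])[0]
    return cv2.projectPoints(np.array(X,float).reshape(-1,1,3),r,C[:3,3],p["K"],np.array(p["dist_coeffs"],float))[0].reshape(-1,2)
E
python3 - <<'E'
from h import *
np.set_printoptions(precision=4,suppress=True)
print(ctrl.pinch_z, telemetry.get_obs()["contact_force"])
ims=[]
for n in ["scene","side"]:
    p=shot(n); ims.append(p["img"])
    print(n,p["W"][:3,3])
    for t in ["mouth","token_center","flap_pin","pick_grip","tube_end","stand_seat","tower","blocks","dish","bowl","pick","stand"]:
        for d in eyes.tip_of(t,p)[:3]:
            if d["confidence"]>.2: print(t,round(d["confidence"],2),np.round(d["point"],1), dep(p,np.clip(d["point"],0,[511,383])))
    cv2.imwrite(f"pics/{n}0.png",cv2.resize(p["img"],(768,576)))
E
```

```text
pics
0.1547 [ 0.1947  1.0092 -0.8481]
scene [ 1.1009 -0.8601  0.8772]
mouth 0.6 [270.5 184.6] [0.5728 0.1408 0.0277]
token_center 0.38 [217.3 226.3] [ 0.6    -0.1732  0.1229]
flap_pin 0.57 [279.1 181.1] [0.591  0.1596 0.0346]
flap_pin 0.36 [329.8 151.6] [0.6583 0.3779 0.0332]
pick_grip 0.85 [215.3 205.8] [ 0.5861 -0.1557  0.1664]
tube_end 0.8 [217.  230.1] [ 0.5832 -0.1526  0.0872]
stand_seat 0.91 [211.8 217.2] [ 0.5759 -0.1591  0.13  ]
stand_seat 0.71 [139.5 227.7] [ 0.4241 -0.2462  0.0993]
stand_seat 0.68 [172.6 188.7] [ 0.4236 -0.111   0.1262]
tower 0.64 [268.5 187.2] [0.5655 0.1422 0.0145]
blocks 0.74 [330.7 153.3] [0.6634 0.3736 0.0308]
dish 0.73 [171.3 336.1] [ 0.6278 -0.4056  0.0059]
bowl 0.81 [318.6 242.3] [ 0.7885 -0.0028  0.0169]
pick 0.96 [214.2 213.4] [ 0.5811 -0.1556  0.1413]
stand 0.94 [269.  290.3] [ 0.7486 -0.194   0.005 ]
stand 0.8 [142.7 265.3] [ 0.4653 -0.2976  0.0386]
stand 0.64 [179.7 217.3] [ 0.4464 -0.1248  0.0499]
side [ 0.35   -0.8462  0.8882]
mouth 0.97 [219.9 185.5] [0.5591 0.1446 0.0314]
token_center 0.59 [221.1 191.2] [0.5611 0.1395 0.0118]
token_center 0
[... 220 characters left out ...]
18.5] [ 0.5866 -0.1571  0.1679]
tube_end 0.53 [254.3 238.3] [ 0.5697 -0.1782  0.1255]
stand_seat 0.93 [188.8 225.4] [ 0.4285 -0.0639  0.0966]
stand_seat 0.83 [208.9 277.4] [ 0.35   -0.8462  0.8882]
stand_seat 0.74 [323.1 226.8] [ 0.7604 -0.1644  0.0975]
tower 0.55 [217.4 190. ] [0.5532 0.1579 0.0033]
blocks 0.93 [224.4 142. ] [0.6328 0.3843 0.0215]
dish 0.56 [300.3 338.5] [ 0.6151 -0.3978  0.0035]
bowl 0.97 [299.4 210.1] [ 0.7537 -0.0295  0.0354]
bowl 0.28 [220.4 188.4] [0.5596 0.1412 0.0223]
pick 0.61 [258.1 226.6] [ 0.5857 -0.1565  0.14  ]
stand 0.97 [315.6 260.2] [ 0.7228 -0.2201  0.0408]
stand 0.95 [218.3 308.7] [ 0.4487 -0.2988  0.0508]
stand 0.68 [194.7 261. ] [ 0.4266 -0.1244  0.0248]
```

View pics/side0.png

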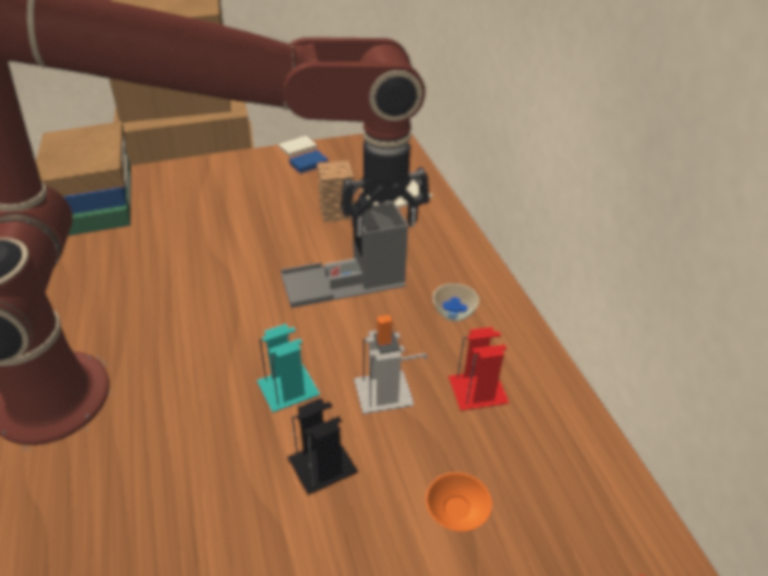

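View pics/scene0.png

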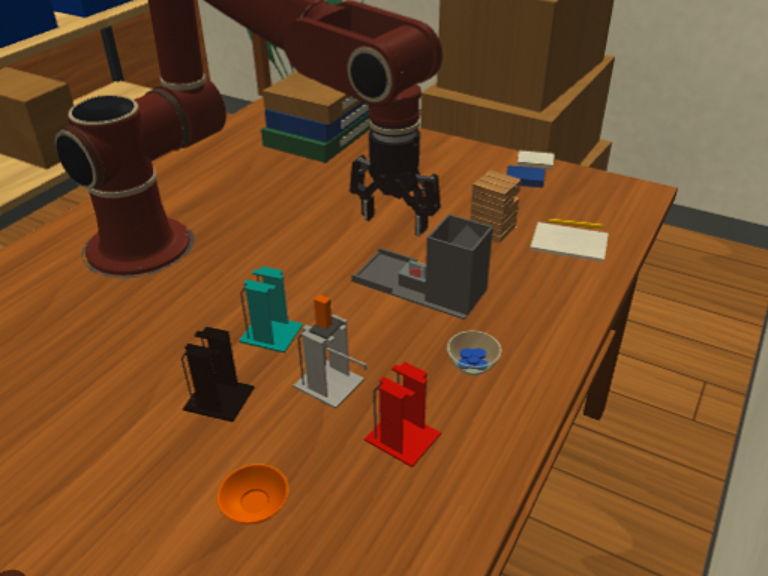

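The pick hangs in the light grey steel stand, at scene (330,345) and side (385,365). The look-alikes are turquoise (270,310), black (215,375) and red (405,415) in the scene picture, and none of them holds a pick. The tower's mouth is at about scene (405,270).

Run:
```python
from h import *
np.set_printoptions(precision=4,suppress=True)
M=T(); print(M)
p=shot("wrist"); print(p["hand_eye"],p["K"])
for t in ["mouth","token_center","flap_pin","pick_grip","tube_end","stand_seat"]:
    for d in eyes.tip_of(t,p)[:2]:
        print(t,round(d["confidence"],2),np.round(d["point"],1), dep(p,np.clip(d["point"],0,[511,383])))
# steel-stand crop and wrist side by side
s=shot("scene"); c=cv2.resize(s["img"][180:280,180:260],(400,500),interpolation=cv2.INTER_CUBIC)
w=cv2.resize(p["img"],(400,300)); o=np.zeros((500,800,3),np.uint8); o[:,:400]=c; o[:300,400:]=w
cv2.imwrite("pics/c1.png",o)
```

```text
[[-0.      1.     -0.      0.625 ]
 [ 1.      0.     -0.      0.    ]
 [-0.     -0.     -1.      0.4047]
 [ 0.      0.      0.      1.    ]]
[[-0.0009 -0.958  -0.2868  0.0731]
 [ 1.     -0.0013  0.0012 -0.0011]
 [-0.0015 -0.2868  0.958   0.0307]
 [ 0.      0.      0.      1.    ]] [[308.2664   0.     260.3266]
 [  0.     308.2664 189.7117]
 [  0.       0.       1.    ]]
mouth 0.68 [192.9   3.6] [0.559  0.16   0.0331]
stand_seat 0.67 [ 40.7 288. ] [ 0.3196 -0.181  -0.0007]
```

View pics/c1.png

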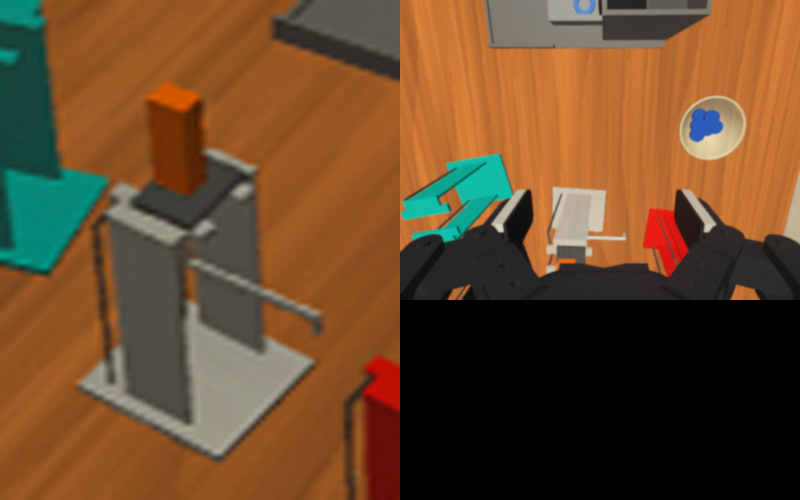

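The crop confirms it: a light grey stand, orange handle and the hooked toe pointing to about world +x. I'll move over it and roll about 90° so the wrist camera looks along the toe.

>>> apply_moves --pt "0.08 -0.04 -0.02 0 0.12" --pt "0.08 -0.08 -0.04 0 0.24" --pt "0.08 -0.115 -0.06 0 0.36" --pt "0.08 -0.145 -0.08 0 0.48" --pt "0.08 -0.156 -0.09 0 0.6" --pt "0.08 -0.156 -0.09 0 0.72" --pt "0.08 -0.156 -0.09 0 0.84" --pt "0.08 -0.156 -0.09 0 0.96" --pt "0.08 -0.156 -0.09 0 1.08" --pt "0.08 -0.156 -0.09 0 1.2" --pt "0.08 -0.156 -0.09 0 1.32" --pt "0.08 -0.156 -0.09 0 1.44"

```text
t: 2.7
tool_pos: [0.535, -0.156, 0.4048]
tool_rot: [3.135, 0.196, 0.0]
contact_force: [0.8, 0.7, -0.1]
opening: 0.0801
grip_force: 0.0
```

Run:
```python
from h import *
np.set_printoptions(precision=4,suppress=True)
M=T(); print(M)
p=shot("wrist")
for t in ["pick_grip","pick","tube_end","stand_seat","stand"]:
    for d in eyes.tip_of(t,p)[:2]:
        print(t,round(d["confidence"],2),np.round(d["point"],1), dep(p,np.clip(d["point"],0,[511,383])),atz(p,d["point"],.125))
# cloud: orange handle
H=cv2.cvtColor(p["img"],cv2.COLOR_BGR2HSV)
v,u=np.mgrid[0:384,0:512]
n=cv2.undistortPoints(np.stack([u,v],-1).reshape(-1,1,2).astype(float),p["K"],np.array(p["dist_coeffs"])).reshape(384,512,2)
z=p["range_z"]; X=np.dstack([n*z[...,None],z])@p["W"][:3,:3].T+p["W"][:3,3]
np.save("X.npy",X)
m=(X[...,2]>.17)&(X[...,2]<.19)&(H[...,1]>150); print("handle",m.sum(),X[m].mean(0),X[m].min(0),X[m].max(0))
m=(X[...,2]>.118)&(X[...,2]<.135)&(X[...,0]>.5)&(X[...,0]<.66)&(abs(X[...,1]+.156)<.05); print("rail",m.sum(),X[m].min(0),X[m].max(0))
m=(X[...,2]>.03)&(X[...,2]<.118)&(X[...,0]>.625)&(X[...,0]<.69)&(abs(X[...,1]+.156)<.04); print("toe",m.sum(),X[m][::max(1,m.sum()//15)])
cv2.imwrite("pics/w2.png",p["img"])
```

```text
[[ 0.9922  0.1245  0.0001  0.535 ]
 [ 0.1245 -0.9922 -0.0001 -0.156 ]
 [ 0.0001  0.0001 -1.      0.4048]
 [ 0.      0.      0.      1.    ]]
pick_grip 0.98 [255.1 138.2] [ 0.5822 -0.1467  0.1815] [ 0.5751 -0.1466  0.125 ]
pick 0.7 [261.  132.7] [ 0.5858 -0.15    0.1793] [ 0.58   -0.1508  0.125 ]
stand_seat 0.6 [367.8 295. ] [ 0.5417 -0.1952  0.2752] [ 0.4433 -0.2685  0.125 ]
stand_seat 0.58 [184.6 298.3] [ 0.3246 -0.0746  0.0008] [ 0.4184 -0.0987  0.125 ]
stand 0.93 [336.9 240.7] [ 0.4398 -0.2693  0.0036] [ 0.4944 -0.2292  0.125 ]
stand 0.85 [205.9 241.6] [ 0.4173 -0.0982  0.004 ] [ 0.4792 -0.1142  0.125 ]
handle 888 [ 0.5803 -0.1485  0.1806] [ 0.5685 -0.1567  0.1702] [ 0.5907 -0.1405  0.183 ]
rail 3855 [ 0.5513 -0.1838  0.118 ] [ 0.6099 -0.1157  0.1348]
toe 212 [[ 0.6557 -0.1501  0.0808]
 [ 0.6534 -0.1504  0.0805]
 [ 0.6522 -0.1524  0.0796]
 [ 0.6493 -0.1492  0.0799]
 [ 0.648  -0.152   0.0802]
 [ 0.6455 -0.1489  0.0783]
 [ 0.6438 -0.1508  0.0807]
 [ 0.6414 -0.1486  0.0775]
 [ 0.6396 -0.1505  0.0813]
 [ 0.6385 -0.1525  0.079 ]
 [ 0.6355 -0.1501  0.0811]
 [ 0.6341 -0.1521  0.0808]
 [ 0.6314 -0.1498  0.0801]
 [ 0.6299 -0.1518  0.0806]
 [ 0.6272 -0.1495  0.08  ]
 [ 0.6258 -0.1523  0.0804]]
```

View pics/w2.png

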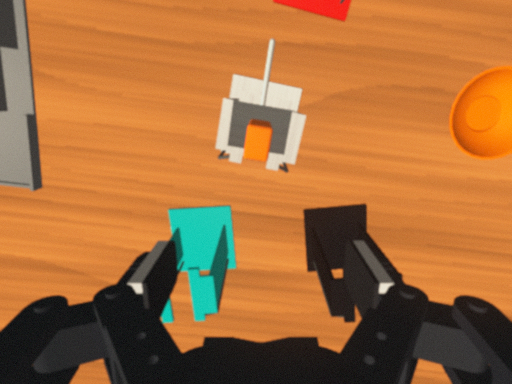

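The view shows the handle at (258,140), toe running to (271,40), and the grey stand between teal and black ones; red at the top. Fit the yaw.

Run:
```python
from h import *
np.set_printoptions(precision=4,suppress=True)
X=np.load("X.npy")
m=(X[...,2]>.072)&(X[...,2]<.088)&(X[...,0]>.61)&(X[...,0]<.69)&(abs(X[...,1]+.156)<.03)
P=X[m]; print(m.sum(),P[:,0].min(),P[:,0].max(),"toe",np.polyfit(P[:,0],P[:,1],1),np.polyval(np.polyfit(P[:,0],P[:,1],1),.58),np.percentile(P[:,2],[10,50,90]))
v=np.array(np.nonzero(m)).T
for r in range(v[:,0].min(),v[:,0].max(),6):
    a=v[v[:,0]==r]; print(r,a[:,1].mean(), X[r,a[:,1]].mean(0))
for lo,hi in [(.12,.129),(.1275,.134)]:
    m=(X[...,2]>lo)&(X[...,2]<hi)&(X[...,0]>.53)&(X[...,0]<.63)&(abs(X[...,1]+.156)<.05)
    print(cv2.minAreaRect(X[m][:,:2].astype(np.float32)))
m=(X[...,2]>.178)&(X[...,2]<.185)&(X[...,0]>.56)&(X[...,0]<.6)&(abs(X[...,1]+.15)<.03)
print(cv2.minAreaRect(X[m][:,:2].astype(np.float32)))
```

```text
309 0.6100625604106379 0.6559667160335226 toe [-0.0351 -0.1283] -0.1486715482364306 [0.0789 0.0802 0.0812]
39 272.0 [ 0.6558 -0.151   0.0805]
45 271.5 [ 0.6512 -0.1512  0.0801]
51 270.5 [ 0.6463 -0.151   0.08  ]
57 269.5 [ 0.6415 -0.1507  0.0797]
63 268.5 [ 0.6365 -0.1505  0.0801]
69 267.5 [ 0.6315 -0.1503  0.0799]
75 266.6 [ 0.6264 -0.1501  0.0801]
81 266.0 [ 0.6214 -0.1502  0.0798]
87 265.0 [ 0.6162 -0.15    0.0798]
93 264.0 [ 0.6109 -0.1497  0.0806]
((0.5806944370269775, -0.14975698292255402), (0.06613168865442276, 0.05592392757534981), 85.62277221679688)
((0.5840474963188171, -0.1487264782190323), (0.045969340950250626, 0.03500259667634964), 87.92340087890625)
((0.5795100927352905, -0.14854247868061066), (0.015922073274850845, 0.022073768079280853), 88.1150131225586)
```

>>> apply_moves --pt "0.06 0.025 -0.001 0 0.1" --pt "0.06 0.0458 -0.0013 0.01 0.16" --pt "0.06 0.0458 -0.0013 0.03 0.16" --pt "0.06 0.0458 -0.0013 0.055 0.16" --pt "0.06 0.0458 -0.0013 0.08 0.16" --pt "0.06 0.0458 -0.0013 0.091 0.16" --pt "0.06 0.0458 -0.0013 0.092 0.16" --pt "0.03 0.0458 -0.0013 0.092 0.16" --pt "0.012 0.0458 -0.0013 0.092 0.16" --pt "0.01 0.0458 -0.0013 0.092 0.16" --pt "0.01 0.0458 -0.0013 0.092 0.16" --pt "0.01 0.0458 -0.0013 0.092 0.16" --newtons 80

```text
t: 4.0
tool_pos: [0.5808, -0.149, 0.3151]
tool_rot: [3.14, -0.046, 0.006]
contact_force: [-0.2, 0.4, 5.8]
opening: 0.0151
grip_force: 78.5
```

>>> apply_moves --pt "0.01 0 0 -0.002 0" --pt "0.01 0 0 -0.004 0" --pt "0.01 0 0 -0.008 0" --pt "0.01 0 0 -0.012 0" --pt "0.01 0 0 -0.012 0"

```text
t: 4.42
tool_pos: [0.5804, -0.1488, 0.3256]
tool_rot: [3.141, -0.046, 0.002]
contact_force: [0.6, -0.9, -0.7]
opening: 0.0149
grip_force: 77.9
```

Run:
```python
from h import *
np.set_printoptions(precision=4,suppress=True)
o=telemetry.get_obs(); print(o["tool_pos"],o["contact_force"],o["wrist_torque"])
p=shot("wrist"); np.savez("w3.npz",r=p["range_z"],i=p["img"])
cv2.imwrite("pics/w3.png",p["img"])
for n in ["side","scene"]:
    s=shot(n)
    for d in eyes.tip_of("tube_end",s)[:1]+eyes.tip_of("pick",s)[:1]: print(n,d["confidence"],d["point"],dep(s,d["point"]))
```

```text
[ 0.5804 -0.1488  0.3256] [ 0.5534 -0.8915 -0.7   ] [ 0.0522 -0.0122  0.0031]
side 0.57 [256.1, 226.8] [ 0.5811 -0.155   0.1391]
scene 0.73 [216.1, 223.6] [ 0.595  -0.1702  0.1268]
scene 0.68 [214.9, 212.1] [ 0.5893 -0.1636  0.1545]
```

View pics/w3.png

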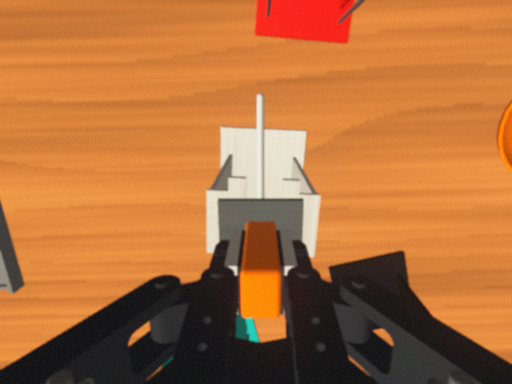

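Pick is held straight; toe runs from (262,195) to (260,95). Lift it clear and go to a view of the tower.

>>> apply_moves --pt "0.01 0 0 -0.02 0" --pt "0.01 0 0 -0.045 0" --pt "0.01 0 0 -0.07 0" --pt "0.01 -0.01 -0.02 -0.075 0" --pt "0.01 -0.03 -0.055 -0.075 0" --pt "0.01 -0.05 -0.09 -0.075 0" --pt "0.01 -0.07 -0.125 -0.075 0" --pt "0.01 -0.09 -0.16 -0.075 0" --pt "0.01 -0.11 -0.2 -0.075 0" --pt "0.01 -0.12 -0.24 -0.075 0" --pt "0.01 -0.1285 -0.275 -0.075 0" --pt "0.01 -0.1285 -0.2905 -0.075 0"

```text
t: 5.77
tool_pos: [0.4584, 0.1487, 0.3998]
tool_rot: [-3.139, 0.04, 0.0]
contact_force: [-0.1, -0.7, -1.4]
opening: 0.0152
grip_force: 78.3
```

>>> apply_moves --pt "0.01 0 0 0 0" --pt "0.01 0 0 0 0"

```text
t: 5.93
tool_pos: [0.46, 0.146, 0.3996]
tool_rot: [3.141, -0.042, -0.0]
contact_force: [-0.7, -1.7, -0.6]
opening: 0.0152
grip_force: 78.3
```

```bash
cat >> h.py <<'E'
def cloud(p):
    v,u=np.mgrid[0:384,0:512]
    n=cv2.undistortPoints(np.stack([u,v],-1).reshape(-1,1,2).astype(float),p["K"],np.array(p["dist_coeffs"],float)).reshape(384,512,2)
    z=p["range_z"]; return np.dstack([n*z[...,None],z])@p["W"][:3,:3].T+p["W"][:3,3]
E
python3 - <<'E'
from h import *
np.set_printoptions(precision=4,suppress=True)
M=T(); print(M[:3,3], np.arctan2(M[1,0],M[0,0]), telemetry.get_obs()["contact_force"])
p=shot("wrist"); X=cloud(p); np.save("X4.npy",X); np.save("I4.npy",p["img"])
for t,z in [("mouth",.004),("token_center",.007),("flap_pin",.02),("tower",0)]:
    for d in eyes.tip_of(t,p)[:2]: print(t,round(d["confidence"],2),np.round(d["point"],1),dep(p,np.clip(d["point"],0,[511,383])),atz(p,d["point"],z))
m=(X[...,2]>.145)&(X[...,2]<.156)&(X[...,0]>.58)&(X[...,0]<.8)&(X[...,1]>.05)&(X[...,1]<.3)
print("shaft",m.sum(),cv2.minAreaRect(X[m][:,:2].astype(np.float32)) if m.any() else 0)
m=(X[...,2]>.0025)&(X[...,2]<.045)&(X[...,0]>.42)&(X[...,0]<.8)&(X[...,1]>.03)&(X[...,1]<.3)
m=cv2.morphologyEx(m.astype(np.uint8),cv2.MORPH_OPEN,np.ones((5,5)))>0
print("tray",cv2.minAreaRect(X[m][:,:2].astype(np.float32)))
m=(X[...,2]>.029)&(X[...,2]<.045)&(X[...,0]>.5)&(X[...,0]<.7)&(X[...,1]>.05)&(X[...,1]<.25)
print("lid",m.sum(),cv2.minAreaRect(X[m][:,:2].astype(np.float32)))
cv2.imwrite("pics/w4.png",p["img"])
E
```

```text
[0.46   0.146  0.3996] -0.02698516810968201 [-0.7292 -1.6691 -0.6298]
mouth 0.7 [241.   76.3] [0.5553 0.1648 0.004 ] [0.5553 0.1648 0.004 ]
mouth 0.65 [263.3 235.9] [0.4696 0.1443 0.2358] [0.3609 0.1449 0.004 ]
flap_pin 0.56 [219.9  46.7] [0.5813 0.1827 0.035 ] [0.5835 0.1844 0.02  ]
flap_pin 0.23 [259.5 261.9] [0.4693 0.1461 0.2591] [0.3325 0.1506 0.02  ]
tower 0.57 [238.2  76.6] [0.555  0.1679 0.0045] [0.5553 0.1682 0.    ]
shaft 0 0
tray ((0.5479215383529663, 0.16672980785369873), (0.1659974604845047, 0.11069145053625107), 0.051419131457805634)
lid 4000 ((0.5889815092086792, 0.17585110664367676), (0.06850121915340424, 0.07101895660161972), 0.12327837198972702)
```

View pics/w4.png

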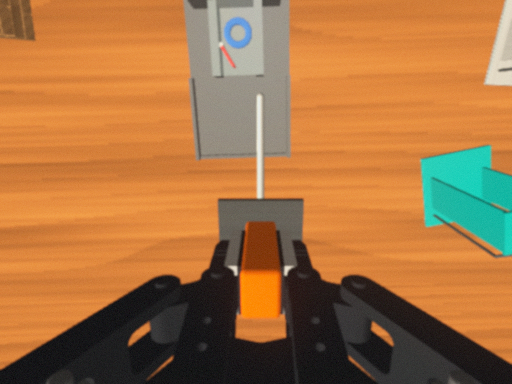

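The picture shows the tower's tray edge at rows 75-158, the blue ring at (238,33), the flap from (221,45) to (236,68), and the pick's toe end at (260,95). Fit edges and the token.

```bash
cat > fit.py <<'E'
from h import *
np.set_printoptions(precision=4,suppress=True)
M=T(); p=shot("wrist"); X=cloud(p); I=p["img"].astype(int)
print("tcp",M[:3,3],np.arctan2(M[1,0],M[0,0]))
# tray side walls per x-slice
def fit(zlo,zhi,x0,x1,name,y0=.06,y1=.28):
    m=(X[...,2]>zlo)&(X[...,2]<zhi)&(X[...,0]>x0)&(X[...,0]<x1)&(X[...,1]>y0)&(X[...,1]<y1)
    P=X[m]; L=[]
    for a in np.arange(x0,x1-.005,.005):
        y=P[(P[:,0]>=a)&(P[:,0]<a+.005),1]
        if len(y)>8: L.append((a+.0025,y.min(),y.max()))
    L=np.array(L)
    if len(L)>3:
        a=np.polyfit(L[:,0],L[:,1],1);b=np.polyfit(L[:,0],L[:,2],1)
        print(name,"slopes",a[0],b[0],"mid@.555",(np.polyval(a,.555)+np.polyval(b,.555))/2,"width",np.polyval(b,.555)-np.polyval(a,.555), "x",P[:,0].min(),P[:,0].max())
fit(.010,.022,.48,.55,"walls"); fit(.027,.045,.565,.62,"lid")
B=((I[...,0]>I[...,2]+60)&(I[...,0]>120)).astype(np.uint8)
n,l,st,c=cv2.connectedComponentsWithStats(B)
for i in range(1,n):
    if st[i,4]>40:
        q=np.argwhere(l==i)[:,::-1]; W=np.array([atz(p,u,.010) for u in q]); 
        print("blue",st[i,4],c[i],"mid",(W.min(0)+W.max(0))/2,"size",W.max(0)-W.min(0))
Rr=((I[...,2]>I[...,1]+70)&(I[...,1]<90)).astype(np.uint8)
n,l,st,c=cv2.connectedComponentsWithStats(Rr)
for i in range(1,n):
    if st[i,4]>10:
        q=np.argwhere(l==i)[:,::-1]; W=np.array([atz(p,u,.026) for u in q]); 
        print("red",st[i,4],c[i],W.min(0),W.max(0),W[W[:,0].argmin()])
E
python3 fit.py
```

```text
tcp [0.4606 0.1444 0.3996] -0.031120554175284927
walls slopes -0.0062331034485327355 0.0006748334701244095 mid@.555 0.16624628863894678 width 0.10923879626366213 x 0.4803648636507536 0.5499949259505171
lid slopes 0.001504315818079706 -0.000854395879831982 mid@.555 0.16629627501409655 width 0.05124049475805753 x 0.565028360045634 0.6199741105815783
blue 452 [235.1305  32.8319] mid [0.598  0.1667 0.01  ] size [0.0285 0.0277 0.    ]
blue 6740 [468.4586 194.8159] mid [ 0.4003 -0.1078  0.01  ] size [0.1416 0.1291 0.    ]
red 1642 [260.5548 250.5475] [0.2605 0.1241 0.026 ] [0.3905 0.1745 0.026 ] [0.2605 0.125  0.026 ]
```

>>> apply_moves --pt "0.01 0 0.03 0.02 -0.01" --pt "0.01 0 0.06 0.05 -0.02" --pt "0.01 0 0.09 0.08 -0.031" --pt "0.01 0 0.094 0.11 -0.031" --pt "0.01 0 0.094 0.13 -0.031" --pt "0.01 0 0.094 0.14 -0.031" --pt "0.01 0 0.094 0.14 -0.031" --pt "0.01 0 0.094 0.14 -0.031" --pt "0.01 0 0.094 0.14 -0.031"

```text
t: 6.98
tool_pos: [0.4585, 0.0515, 0.2616]
tool_rot: [3.141, 0.003, 0.005]
contact_force: [0.4, 0.6, -1.3]
opening: 0.0154
grip_force: 78.7
```

>>> apply_moves --pt "0.01 0 0 0.001 0" --pt "0.01 0 0 0.002 0" --pt "0.01 0 0 0.003 0" --pt "0.01 0 0 0.004 0" --pt "0.01 0 0 0.004 0"

```text
t: 7.4
tool_pos: [0.4575, 0.0515, 0.2557]
tool_rot: [3.142, 0.003, 0.0]
contact_force: [-0.2, 0.1, -1.9]
opening: 0.0153
grip_force: 78.7
```

Run:
```python
from h import *
o=telemetry.get_obs(); M=T(); print(o["tool_pos"],o["contact_force"],o["wrist_torque"],np.arctan2(M[1,0],M[0,0]))
p=shot("wrist"); X=cloud(p)
m=(X[...,2]>.004)&(X[...,2]<.03)&(X[...,0]>.49)&(X[...,0]<.56)&(abs(X[...,1]-.052)<.02)
P=X[m]; print("toe",m.sum(),P.mean(0),np.percentile(P[:,2],[10,50,90]),P[:,0].max(),np.polyfit(P[:,0],P[:,1],1))
c=(X[...,2]<.004)&(X[...,0]>.49)&(X[...,0]<.56)&(abs(X[...,1]-.052)<.03); print("shelf z",np.median(X[c][:,2]))
```

```text
[0.45747404 0.05154698 0.25571123] [-0.23049809  0.05560739 -1.85903309] [0.03358914 0.00096185 0.01260013] 0.0020483870100963934
toe 525 [0.51151628 0.05161419 0.02026475] [0.01896392 0.02036243 0.02133595] 0.5323900447615519 [0.00143951 0.05087786]
shelf z 6.626338180781843e-05
```

>>> apply_moves --pt "0.01 0 0 0.001 0" --pt "0.01 0 0 0.002 0" --pt "0.01 0 0 0.003 0" --pt "0.01 0 0 0.004 0" --pt "0.01 0 0 0.0045 0" --pt "0.01 0 0 0.0045 0" --pt "0.01 0 0 0.0045 0"

```text
t: 8.03
tool_pos: [0.4575, 0.0514, 0.2511]
tool_rot: [-3.142, -0.003, 0.0]
contact_force: [-0.1, 0.7, -2.1]
opening: 0.0152
grip_force: 78.7
```

>>> apply_moves --pt "0.01 0 0 0.0005 0" --pt "0.01 0 0 0.001 0" --pt "0.01 0 0 0.001 0" --pt "0.01 0 0 0.001 0"

```text
t: 8.37
tool_pos: [0.4575, 0.0514, 0.2502]
tool_rot: [-3.142, -0.003, 0.0]
contact_force: [-0.6, -0.9, -0.2]
opening: 0.0151
grip_force: 78.7
```

>>> apply_moves --pt "0.01 0 0 0.0005 0" --pt "0.01 0 0 0.001 0" --pt "0.01 0 0 0.001 0" --pt "0.01 0 0 0.001 0"

```text
t: 8.7
tool_pos: [0.4575, 0.0514, 0.2491]
tool_rot: [-3.142, -0.003, 0.0]
contact_force: [0.7, 0.2, -1.5]
opening: 0.0154
grip_force: 78.7
```

>>> apply_moves --pt "0.01 0 0 0.0005 0" --pt "0.01 0 0 0.001 0" --pt "0.01 0 0 0.001 0" --pt "0.01 0 0 0.001 0"

```text
t: 9.03
tool_pos: [0.4575, 0.0514, 0.2482]
tool_rot: [3.142, 0.003, 0.0]
contact_force: [-0.4, -1.0, -1.5]
opening: 0.0149
grip_force: 78.7
```

>>> apply_moves --pt "0.01 0 0 0.0005 0" --pt "0.01 0 0 0.001 0" --pt "0.01 0 0 0.001 0" --pt "0.01 0 0 0.001 0"

```text
t: 9.37
tool_pos: [0.4576, 0.0514, 0.2475]
tool_rot: [3.142, 0.003, -0.0]
contact_force: [-1.7, 0.7, 2.0]
opening: 0.0152
grip_force: 79.1
```

>>> apply_moves --pt "0.01 0 0 -0.02 0" --pt "0.01 0 0 -0.045 0" --pt "0.01 0 -0.03 -0.045 0" --pt "0.01 0 -0.06 -0.045 0" --pt "0.01 0 -0.09 -0.045 0" --pt "0.01 0 -0.108 -0.045 0" --pt "0.01 0 -0.113 -0.04 0" --pt "0.01 0 -0.113 -0.03 0" --pt "0.01 0 -0.113 -0.02 0" --pt "0.01 0 -0.113 -0.0145 0" --pt "0.01 0 -0.113 -0.0145 0" --pt "0.01 0 -0.113 -0.0145 0"

```text
t: 10.37
tool_pos: [0.4571, 0.1635, 0.2606]
tool_rot: [3.141, 0.001, -0.003]
contact_force: [-0.0, -0.1, 0.1]
opening: 0.015
grip_force: 78.8
```

```bash
cat > fit2.py <<'E'
from h import *
exec(open("fit.py").read().split('Rr=')[0])
print(telemetry.get_obs()["contact_force"])
t0=M[:3,3]
m=(abs(X[...,2]-(t0[2]-.2478+.0135))<.006)&(X[...,0]>t0[0]+.03)&(X[...,0]<t0[0]+.08)&(abs(X[...,1]-t0[1])<.006)
P=X[m]; print("toe",m.sum(),P[:,0].max(),np.median(P[:,1]),np.median(P[:,2]))
Y=cv2.cvtColor(p["img"],cv2.COLOR_BGR2HSV)
for name,x0,x1 in [("lid edge",.53,.60)]:
    m=(X[...,2]>.026)&(X[...,2]<.04)&(X[...,0]>x0)&(X[...,0]<x1)&(abs(X[...,1]-.166)<.035); print(name,np.sort(X[m][:,0])[:40:8], X[m][:,1].min(),X[m][:,1].max())
np.savez("last.npz",W=p["W"],K=p["K"],d=p["dist_coeffs"])
import sys; cv2.imwrite(sys.argv[1],p["img"])
E
python3 fit2.py pics/w5.png
```

```text
tcp [0.4571 0.1635 0.2606] 0.00037938206008437595
walls slopes 0.003568402044277891 0.006411868693546468 mid@.555 0.16637792713412353 width 0.10990815297223373 x 0.4800543234483404 0.5499742878849373
lid slopes 0.05731897862237171 -0.00665605456417853 mid@.555 0.16576402759594006 width 0.05279783355686851 x 0.5650016527432142 0.5806880401653628
blue 169 [255.5917   2.6154] mid [0.585  0.1662 0.01  ] size [0.0038 0.0188 0.    ]
[ 0.1007 -0.9763 -1.9336]
toe 548 0.5315146853306801 0.16370955262574804 0.02509989393635796
lid edge [0.5303 0.5544 0.5544 0.5544 0.5544] 0.14007043223039578 0.1921869425219418
```

View pics/w5.png

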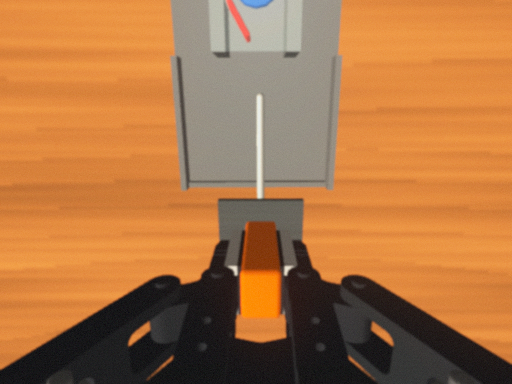

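The picture shows the flap's free end at (248,40), left of the toe line (column 260), and the token's edge at (256,3). The channel is clear, so I'll enter above the token.

>>> apply_moves --pt "0.01 0 -0.001 -0.001 0" --pt "0.01 0.008 -0.001 -0.001 0" --pt "0.01 0.018 -0.001 -0.001 0" --pt "0.01 0.028 -0.001 -0.001 0" --pt "0.01 0.036 -0.001 -0.001 0" --pt "0.01 0.042 -0.001 -0.001 0" --pt "0.01 0.045 -0.001 -0.001 0" --pt "0.01 0.045 -0.001 -0.001 0" --pt "0.01 0.045 -0.001 -0.001 0"

```text
t: 11.17
tool_pos: [0.5024, 0.1655, 0.2625]
tool_rot: [3.142, 0.003, -0.001]
contact_force: [0.6, -0.2, -1.5]
opening: 0.0148
grip_force: 78.8
```

>>> apply_moves --pt "0.01 0.005 0 0 0" --pt "0.01 0.01 0 0 0" --pt "0.01 0.015 0 0 0" --pt "0.01 0.02 0 0 0" --pt "0.01 0.0225 0 0 0" --pt "0.01 0.0225 0 0 0" --pt "0.01 0.0225 0 0 0"

```text
t: 11.75
tool_pos: [0.525, 0.1655, 0.2627]
tool_rot: [3.142, 0.003, -0.0]
contact_force: [-0.4, 0.3, -2.1]
opening: 0.0152
grip_force: 78.8
```

```bash
python3 fit2.py pics/w6.png; python3 -c "
import cv2;i=cv2.imread('pics/w6.png');cv2.imwrite('pics/w6c.png',cv2.resize(i[20:190,170:350],(720,600) if 0 else (636,600),interpolation=cv2.INTER_CUBIC))"
```

```text
tcp [0.525  0.1655 0.2627] 0.00164363313252861
walls slopes 0.0031360731162408295 0.002189994746822302 mid@.555 0.16625451627090915 width 0.10966305167885605 x 0.4802281319380266 0.5498761599644535
lid slopes 0.0038435961245007855 -0.0016023526414334606 mid@.555 0.16630192468273988 width 0.051893672163692284 x 0.5650043855228621 0.6199720430042625
blue 920 [259.3609  93.5478] mid [0.5984 0.1663 0.01  ] size [0.0275 0.0283 0.    ]
blue 46 [510.7391 342.3696] mid [ 0.3954 -0.0514  0.01  ] size [0.0346 0.0076 0.    ]
[ 0.432  -0.051  -0.4359]
toe 226 0.6049021273385675 0.1658615031729887 0.03410279358743794
lid edge [0.5305 0.5314 0.5323 0.5333 0.5343] 0.1402377300206762 0.19242743325691264
```

View pics/w6c.png

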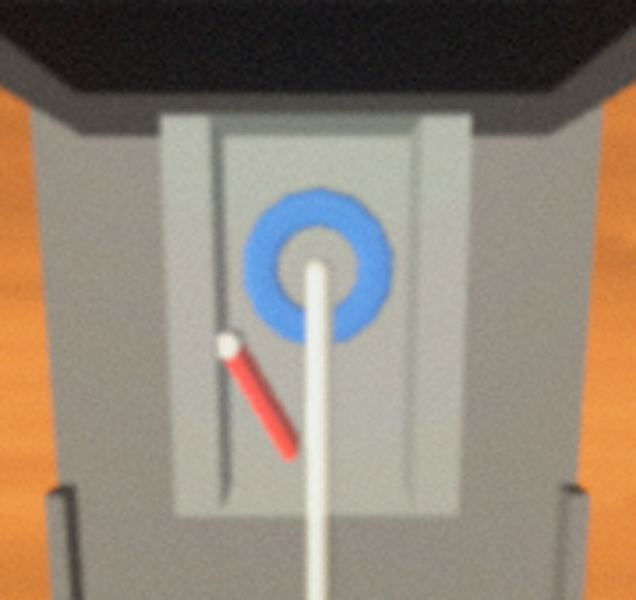

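The toe end is inside the ring's hole (crop 315,262 against ring centre 318,265), and the toe is clear of the flap. Lower into the hole.

>>> apply_moves --pt "0.01 0 0 0.002 0" --pt "0.01 0 0 0.004 0" --pt "0.01 0 0 0.006 0" --pt "0.01 0 0 0.0075 0" --pt "0.01 0 0 0.0085 0" --pt "0.01 0 0 0.0085 0" --pt "0.01 0 0 0.0085 0"

```text
t: 12.38
tool_pos: [0.5248, 0.1656, 0.2541]
tool_rot: [3.142, 0.003, -0.0]
contact_force: [0.2, -0.1, -1.6]
opening: 0.0149
grip_force: 78.8
```

>>> apply_moves --pt "0.01 -0.003 0 0 0" --pt "0.01 -0.006 0 0 0" --pt "0.01 -0.009 0 0 0" --pt "0.01 -0.012 0 0 0" --pt "0.01 -0.015 0 0 0" --pt "0.01 -0.018 0 0 0" --pt "0.01 -0.021 0 0 0" --pt "0.01 -0.024 0 0 0"

```text
t: 13.05
tool_pos: [0.5012, 0.1655, 0.2547]
tool_rot: [-3.141, -0.003, -0.006]
contact_force: [4.7, -1.0, -2.4]
opening: 0.0155
grip_force: 78.6
```

>>> apply_moves --pt "0.01 -0.002 0 0 0" --pt "0.01 -0.004 0 0 0" --pt "0.01 -0.006 0 0 0" --pt "0.01 -0.008 0 0 0" --pt "0.01 -0.01 0 0 0" --pt "0.01 -0.012 0 0 0"

```text
t: 13.55
tool_pos: [0.4887, 0.1655, 0.2544]
tool_rot: [3.142, 0.003, 0.0]
contact_force: [2.6, -1.2, 0.1]
opening: 0.0151
grip_force: 78.9
```

```bash
python3 fit2.py pics/w7.png | grep -v -e walls -e lid
```

```text
tcp [0.4887 0.1655 0.2544] 0.0018260048028253372
blue 1034 [264.8897  84.2988] mid [0.5679 0.1629 0.01  ] size [0.0286 0.0284 0.    ]
[ 1.5833 -0.5023  0.9562]
toe 434 0.5539353238604692 0.1652164689346734 0.019267546303674388
```

>>> apply_moves --pt "0.01 -0.003 0 0 0" --pt "0.01 -0.006 0 0 0" --pt "0.01 -0.009 0 0 0" --pt "0.01 -0.012 0 0 0" --pt "0.01 -0.015 0 0 0" --pt "0.01 -0.018 0 0 0" --pt "0.01 -0.021 0 0 0" --pt "0.01 -0.024 0 0 0"

```text
t: 14.27
tool_pos: [0.464, 0.1655, 0.2535]
tool_rot: [3.142, 0.003, -0.003]
contact_force: [1.2, 0.7, -0.7]
opening: 0.0152
grip_force: 78.8
```

>>> apply_moves --pt "0.01 -0.003 0 0 0" --pt "0.01 -0.006 0 0 0" --pt "0.01 -0.009 0 0 0" --pt "0.01 -0.012 0 0 0" --pt "0.01 -0.015 0 0 0" --pt "0.01 -0.018 0 0 0" --pt "0.01 -0.021 0 0 0" --pt "0.01 -0.024 0 0 0" --pt "0.01 -0.027 0 0 0" --pt "0.01 -0.028 0 0 0" --pt "0.01 -0.028 0 0 0"

```text
t: 15.18
tool_pos: [0.4365, 0.1654, 0.2542]
tool_rot: [-3.142, -0.003, 0.0]
contact_force: [-0.6, 0.6, -1.0]
opening: 0.0152
grip_force: 78.7
```

```bash
python3 fit2.py pics/w7.png | grep -v -e walls -e lid
```

```text
tcp [0.4365 0.1654 0.2542] 0.0018686848274395438
blue 1065 [261.7671  85.8385] mid [0.5147 0.1648 0.01  ] size [0.028  0.0283 0.    ]
[-0.6358  0.4727 -0.8473]
toe 554 0.51144847550434 0.16577439142692818 0.0189003927912864
```

>>> apply_moves --pt "0.01 0.002 0 0 0" --pt "0.01 0.002 0 -0.005 0" --pt "0.01 0.002 0 -0.015 0" --pt "0.01 0.002 0 -0.035 0" --pt "0.01 0.002 0 -0.065 0" --pt "0.01 0.002 0 -0.1 0" --pt "0.01 0.002 0 -0.135 0" --pt "0.01 0.002 0 -0.155 0" --pt "0.01 0.002 0 -0.16 0" --pt "0.01 0.002 0 -0.16 0"

```text
t: 16.07
tool_pos: [0.4391, 0.1655, 0.4171]
tool_rot: [-3.141, -0.003, -0.008]
contact_force: [-0.3, 1.3, -1.6]
opening: 0.0148
grip_force: 78.7
```

>>> apply_moves --pt "0.01 0.01 0.02 0 0" --pt "0.01 0.025 0.05 0 0" --pt "0.01 0.04 0.085 0 0" --pt "0.01 0.055 0.12 0 0.01" --pt "0.01 0.07 0.155 0 0.02" --pt "0.01 0.085 0.19 0 0.033" --pt "0.01 0.1 0.225 0 0.033" --pt "0.01 0.115 0.255 0 0.033" --pt "0.01 0.128 0.28 0 0.033" --pt "0.01 0.138 0.3 0 0.033" --pt "0.01 0.1415 0.312 0 0.033" --pt "0.01 0.1415 0.3147 0 0.033"

```text
t: 17.07
tool_pos: [0.5809, -0.1507, 0.4114]
tool_rot: [-3.14, 0.052, 0.007]
contact_force: [-0.1, -0.4, -1.0]
opening: 0.015
grip_force: 78.8
```

>>> apply_moves --pt "0.01 0 0 0 0" --pt "0.01 0 0 0 0" --pt "0.01 0 0 0 0"

```text
t: 17.32
tool_pos: [0.5805, -0.1478, 0.4139]
tool_rot: [-3.141, 0.047, 0.001]
contact_force: [0.6, 0.3, -0.7]
opening: 0.0152
grip_force: 78.8
```

Run:
```python
from h import *
np.set_printoptions(precision=4,suppress=True)
M=T(); print(M[:3,3],np.arctan2(M[1,0],M[0,0]),telemetry.get_obs()["contact_force"])
p=shot("wrist");X=cloud(p)
m=(X[...,2]>.118)&(X[...,2]<.130)&(X[...,0]>.53)&(X[...,0]<.63)&(abs(X[...,1]+.156)<.05)
print(cv2.minAreaRect(X[m][:,:2].astype(np.float32)))
P=X[m]
for a in np.arange(.585,.612,.006):
    y=np.sort(P[(P[:,0]>a)&(P[:,0]<a+.006),1]); 
    if len(y)>5: print(a,y[0],y[-1],y[np.diff(y).argmax()],y[np.diff(y).argmax()+1])
m=(abs(X[...,2]-(M[2,3]-.2478+.0135))<.006)&(X[...,0]>.61)&(X[...,0]<.67)&(abs(X[...,1]+.15)<.02)
P=X[m]; print("toe",m.sum(),P[:,0].max(),np.polyfit(P[:,0],P[:,1],1),P[:,1].mean(),P[:,0].mean())
s=shot("side"); I=s["img"].astype(int); B=((I[...,0]>I[...,2]+50)).astype(np.uint8); n,l,st,c=cv2.connectedComponentsWithStats(B)
for i in range(1,n):
    if st[i,4]>25: print(c[i],st[i,4],atz(s,c[i],.01))
```

```text
[ 0.5805 -0.1478  0.4139] -0.029878003737103274 [ 0.584   0.2914 -0.7382]
((0.588297963142395, -0.15023157000541687), (0.06633307784795761, 0.041750580072402954), 86.83976745605469)
0.585 -0.1828566453754872 -0.11708969056078297 -0.16121540460081124 -0.1398270324187838
0.591 -0.18368946281226634 -0.11738891140768426 -0.16127821186531918 -0.14001459442990968
0.597 -0.1835974224121425 -0.11874845067412268 -0.16146665628255058 -0.14030106752289984
0.603 -0.1720348813836259 -0.11887700959699696 -0.1623376445582185 -0.1412695058083381
0.609 -0.1405345311802376 -0.13195249881734705 -0.13807376153062856 -0.1371174382398128
toe 560 0.6552415565973607 [-0.0301 -0.1302] -0.14930037880455999 0.632943442510146
[200.1071 109.75  ] 28 [0.5977 0.6487 0.01  ]
[205.7812 189.3438] 32 [0.5173 0.1632 0.01  ]
[302.7315 203.8426] 108 [0.7856 0.0177 0.01  ]
[190.2326 247.8776] 1152 [ 0.4252 -0.0636  0.01  ]
```

>>> apply_moves --pt "0.01 0 0.002 0 0.01" --pt "0.01 0 0.002 0.015 0.01" --pt "0.01 0 0.002 0.035 0.01" --pt "0.01 0 0.002 0.055 0.01" --pt "0.01 0 0.002 0.075 0.01" --pt "0.01 0 0.002 0.088 0.01" --pt "0.01 0 0.002 0.094 0.01" --pt "0.01 0 0.002 0.095 0.01" --pt "0.01 0 0.002 0.095 0.01" --pt "0.01 0 0.002 0.095 0.01"

```text
t: 18.25
tool_pos: [0.5813, -0.1512, 0.3208]
tool_rot: [3.14, -0.065, 0.004]
contact_force: [-0.1, 0.7, -2.2]
opening: 0.0151
grip_force: 78.8
```

>>> apply_moves --pt "0.01 0 0 0.001 0" --pt "0.01 0 0 0.002 0" --pt "0.01 0 0 0.002 0" --pt "0.01 0 0 0.002 0"

```text
t: 18.58
tool_pos: [0.5809, -0.1511, 0.3176]
tool_rot: [3.141, -0.065, 0.001]
contact_force: [0.2, 0.8, -1.4]
opening: 0.015
grip_force: 78.8
```

>>> apply_moves --pt "0.01 0 0 0.001 0" --pt "0.01 0 0 0.0015 0" --pt "0.01 0 0 0.0015 0" --pt "0.01 0 0 0.0015 0"

```text
t: 18.92
tool_pos: [0.5808, -0.1511, 0.3156]
tool_rot: [-3.141, 0.065, 0.0]
contact_force: [-1.4, 0.0, -1.9]
opening: 0.0148
grip_force: 78.8
```

>>> apply_moves --pt "0.01 0 0 0.0005 0" --pt "0.01 0 0 0.001 0" --pt "0.01 0 0 0.001 0" --pt "0.01 0 0 0.001 0"

```text
t: 19.25
tool_pos: [0.5809, -0.151, 0.3152]
tool_rot: [3.141, -0.065, 0.0]
contact_force: [-1.8, 0.6, 1.4]
opening: 0.015
grip_force: 79.4
```

>>> apply_moves --pt "0.01 0 0 0.0005 0" --pt "0.01 0 0 0.001 0" --pt "0.01 0 0 0.001 0" --pt "0.01 0 0 0.001 0"

```text
t: 19.58
tool_pos: [0.5809, -0.1511, 0.3152]
tool_rot: [3.141, -0.065, 0.0]
contact_force: [-4.5, 1.6, 6.5]
opening: 0.0152
grip_force: 79.8
```

>>> apply_moves --pt "0.01 0 0 -0.001 0" --pt "0.01 0 0 -0.001 0" --pt "0.02 0 0 -0.001 0" --pt "0.03 0 0 -0.001 0" --pt "0.04 0 0 -0.001 0" --pt "0.05 0 0 -0.001 0" --pt "0.05 0 0 -0.001 0" --pt "0.05 0 0 -0.005 0" --pt "0.05 0 0 -0.015 0" --pt "0.05 0 0 -0.035 0" --pt "0.05 0 0 -0.06 0" --pt "0.05 0 0 -0.085 0" --newtons 30

```text
t: 20.58
tool_pos: [0.5807, -0.151, 0.4001]
tool_rot: [-3.141, 0.065, 0.001]
contact_force: [-0.3, 0.1, -0.3]
opening: 0.0504
grip_force: 0.0
```

>>> apply_moves --pt "0.05 -0.02 0 -0.02 0" --pt "0.05 -0.045 0 -0.02 0" --pt "0.05 -0.045 0 -0.02 0" --pt "0.05 -0.045 0 -0.02 0"

```text
t: 20.92
tool_pos: [0.5353, -0.1492, 0.4201]
tool_rot: [3.14, -0.066, 0.004]
contact_force: [0.5, -0.1, 0.7]
opening: 0.05
grip_force: 0.0
```

Run:
```python
from h import *
np.set_printoptions(precision=4,suppress=True)
print(telemetry.get_obs()["contact_force"],T()[:3,3])
p=shot("wrist");X=cloud(p)
m=(X[...,2]>.178)&(X[...,2]<.185)&(X[...,0]>.56)&(X[...,0]<.6)&(abs(X[...,1]+.15)<.03)
print("handle",cv2.minAreaRect(X[m][:,:2].astype(np.float32)),np.median(X[m][:,2]))
m=(X[...,2]>.072)&(X[...,2]<.088)&(X[...,0]>.61)&(X[...,0]<.69)&(abs(X[...,1]+.156)<.03); P=X[m]
print("toe",np.percentile(P[:,2],[10,50,90]),P[:,0].max(),np.polyfit(P[:,0],P[:,1],1))
s=shot("side"); a=cv2.resize(s["img"][110:310,140:340],(400,400),interpolation=cv2.INTER_CUBIC)
b=cv2.resize(p["img"],(400,300)); o=np.zeros((400,800,3),np.uint8); o[:,:400]=a;o[:300,400:]=b; cv2.imwrite("pics/end.png",o)
```

```text
[ 0.4583 -0.0955  0.7142] [ 0.5353 -0.1492  0.4201]
handle ((0.5795835852622986, -0.15129034221172333), (0.01583179458975792, 0.021525586023926735), 87.15265655517578) 0.18080553875041025
toe [0.0791 0.0802 0.0813] 0.6560098367236307 [-0.0422 -0.1264]
```

View pics/end.png

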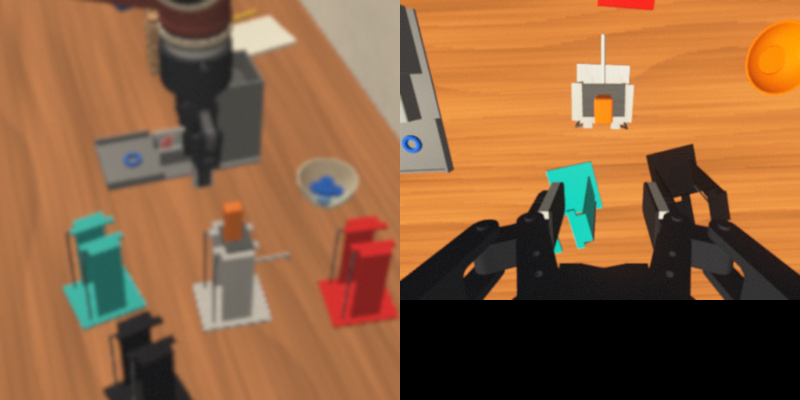

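The pick hangs level in the steel stand (235,235), at the same height as at the start. The ring lies on the tray (132,160), well outside the chute, and the bystanders look untouched.

```bash
python3 -c "
from station import ctrl
print(ctrl.finish_job())"
```

```text
the job is handed in; nothing more can be done
None
```

I hooked the blue token and dragged it out of the chute onto the tray, hung the pick back on its steel stand and let go; the job is handed in at about 21 s of the 67 s allowed, the highest force I read while hooking and dragging was about 5 N, and the other things look untouched.

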